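Empty the slug beaker and lift out the chip box

ROBOT

A 6-joint arm with a two-finger parallel gripper is mounted at the origin on the work surface. World frame = base frame: x ahead of the robot, y to its left, z up, the work surface at z = 0. Lengths are in mm, angles in rad, forces in N, time in s.
With the tool pointing down it reaches from about 300 to 775 mm from the base axis. Payload 14.6 kg.
Tool frame: the origin (TCP) lies on the front face of the gripper's body, between the roots of the fingers; the fingertips stand 97 mm ahead of it and the grasp point (between the pads) lies 78 mm ahead of it; z points along the fingers, y is the direction in which the jaws open and shut (so a half turn about z gives the same grasp; the last joint's range is limited). The gripper opens to 94 mm and grips with 3 to 60 N. Pads are 16 mm wide; open, the fingers measure 119 mm over their backs; the gripper's body (75 mm by 177 mm) begins 78 mm behind the grasp point.
Start: joints at [1.096, 0.3, 1.521, -0, 1.321, -0.067], TCP at [218.122, 504.889, 302.646] pointing down, gripper open.
Joint ranges: [-3.03, 3.03], [-0.79, 2.21], [0.23, 2.52], [-1.04, 4.18], [0, 3.07], [-2.55, 2.55]. Speed limits (rad/s): [2.22, 2.22, 2.57, 3.14, 3.14, 3.14].

INTERFACE

Orientations are given as [roll, pitch, yaw] about the fixed x, y, z axes, in that order (R = Rz(yaw) Ry(pitch) Rx(roll)).
In Python, from cell import manip, eyes, finder gives the robot as it stands.
- The arm moves only by the tool drive_tool, never from a script. Its argument "rows" is a list of rows, each an object with "offset": the shift along the tool's x, y, z in mm, a list of three; "spin": the turn about the tool's z in degrees; "jaw": the finger opening in mm, from 0 to 94. In form: [{"offset": [dx, dy, dz], "spin": spin, "jaw": jaw}, ...]. A call has 1 to 20 rows; each row shifts and turns the commanded pose from where the row before left it, along the tool's axes as they then stand; what a row does not reach is not made up. A row lasts 1/10 s, in which the tool goes at most 50 mm and 8.59 degrees, less where a joint would pass 70% of its speed; a pose out of reach is approached as far as the arm can. A call is refused whole if a number of a shift passes 50 or a number of a turn 8.59, either way. A call with a gripper value outside its range is refused whole. The fingers move at their own pace and stop on an object; "force" is the grip in N (left out, the last holds). Time passes only in rows, so rows that do not move let the fingers close. It gives the time, the measured TCP pose, the force and the opening at its end, in the units of the state.
- manip.read_state(): the state, without advancing time (a new reading comes with each control period).
- eyes.camera(name): name is "side" or "top"; returns a dict with "color" (384x512x3 uint8, blue, green, red), "depth" (384x512 float32, mm along the optical axis (not along the pixel's ray), 0 where there is no reading), "vfov" (degrees; the focal length in pixels is half the picture's height over the tangent of half this angle, whatever the lens; pixels are square), "cx", "cy" (the principal point, pixels), "D" ([k1, k2, p1, p2, k3] as OpenCV has them; the pictures are not rectified), "rvec" (rotation vector, rad) and "tvec" (3), from world to camera coordinates, as OpenCV has them. Camera axes: x right, y down, z forward; pixel columns grow to the right and rows downward; lengths in mm; the calibration is good to about 2 mm. A picture is of the moment at which its call begins.
- manip.sign_off(): hands the job in, once; it reports no verdict.
Trained networks look in the newest picture that a camera, given by its name, has taken for a name from the list of things; names that differ only in an ending like _2 or _b are one class to them, and where a whole thing is asked for, a point or a joint stands for the part that bears it (a point fixed in the world has none). Each returns a list of dicts, best first, with "p" (0 to 1); they miss things now and then, are a little off and sometimes report something else, mostly with a low value. They report only what shows in the picture. A call takes as long as a camera call.
- finder.find_in(camera, target): "uv" ([column, row] in pixels, amid what is visible of it).
The state is a dict: "clock": time; "joints": joint angles; "qd": joint speeds; "effort": joint torques, N m; "eef_pos": TCP position; "eef_rot": TCP orientation; "wrist_force": force on the tool from outside, world axes, zero at the start; "moment": the same for the moment, N m; "finger_gap": finger opening in mm.
Only numpy, scipy, OpenCV 4.12 (cv2) and the standard library are available. Lean on these libraries where they do the work, as an engineer would, in place of code of your own. Each camera call takes 0.05 s, during which the arm holds its last target. There are 200 camera calls.

TASK

Clear the drilling scrap: tip all five steel slugs out of the steel beaker into the grey chip box while it is still clipped in its holder, and stand the empty beaker back upright on the bench. Then squeeze the chip box's two side catches together between the fingers and lift it, level and with the slugs in it, out of the holder until its underside is a good 10 cm above the bench. Finish while still holding it up there by the squeezed catches, ready to be carried away, and leave the other things on the bench where they are.

Things in the scene. Friction and masses are not known exactly. Their poses are not given: they have to be found in the camera images.
- beaker: Plain open stainless-steel beaker holding the slugs, loose on the bench: a cup flaring upwards, 80 mm high, 50 mm across at the foot, 68 mm at the rim (61 mm at 50 mm height), wall 3 mm, base 4 mm, about 0.12 kg without slugs. Origin at the centre of its underside, z up its axis.
- holder: Dark steel bracket screwed to the bench in which the chip box is clipped: base plate 200 x 112 x 4 mm, walls 160 x 84 mm, open top 38 mm above the bench. Along each long side runs an inward lip, 32 to 38 mm above the bench, under which the box's catches hook. Origin at the centre of its underside, x along its long side, z up.
- chip_box: Slim open grey plastic box for drilling scrap: 150 mm long (its x), 54 wide (y), 86 high, mouth 144 x 48 mm, floor 4 mm, about 0.22 kg. Origin at the centre of its underside, z up. Starts in the holder, same heading, underside 4 mm and rim 90 mm above the bench, 1 mm play; with both catches pressed it comes straight up, free of the holder after 34 mm. Inside, at mid-length, 39 mm wide up to 50 mm.
- catch_a (a joint): Black sprung catch at the middle of the box's +y side. It slides straight into the box: 0 = out, hooked under the holder's lip; 0.006 m = fully pressed against its stop. The hook is clear of the lip from 4 to 5 mm on. The spring pushes back with 3 N at 0 and 6 N fully pressed; it springs out again when let go.
- catch_b (a joint): The same catch at the middle of the box's -y side; it slides in towards +y of the box, with the same values.
- catch_a_pad (a point): Centre of the outer face of catch_a's upright finger plate, 59 mm above the box's underside. The plate is 30 mm wide (along the box's x) and 38 mm high; in the holder it reaches from 44 to 82 mm above the bench. The outer faces of the two plates are 68 mm apart when out, 56 mm when both are fully pressed.
- catch_b_pad (a point): Centre of the outer face of catch_b's finger plate, the mirror image.
- slug0: A steel slug cut out by the hole cutter: a plain disc 18 mm across and 10 mm thick, 20 g, one of five alike that start in the beaker. Origin at the centre of one flat face, z along the disc's axis.
- slug1: A steel slug cut out by the hole cutter: a plain disc 18 mm across and 10 mm thick, 20 g, one of five alike that start in the beaker. Origin at the centre of one flat face, z along the disc's axis.
- slug2: A steel slug cut out by the hole cutter: a plain disc 18 mm across and 10 mm thick, 20 g, one of five alike that start in the beaker. Origin at the centre of one flat face, z along the disc's axis.
- slug3: A steel slug cut out by the hole cutter: a plain disc 18 mm across and 10 mm thick, 20 g, one of five alike that start in the beaker. Origin at the centre of one flat face, z along the disc's axis.
- slug4: A steel slug cut out by the hole cutter: a plain disc 18 mm across and 10 mm thick, 20 g, one of five alike that start in the beaker. Origin at the centre of one flat face, z along the disc's axis.
- oil: Bystander: white plastic oil bottle, 48 mm across, 130 mm high, standing. Origin at the centre of its underside.
- mug: Bystander: white ceramic mug with a handle on its own +y side, 76 mm across, 92 mm high, empty. Origin at the centre of its underside.
- hammer: Bystander: wooden-handled hammer, 260 mm long, lying along its own x, handle towards -x. Origin at its middle, on the bench.
- driver: Bystander: screwdriver, 200 mm long, 26 mm high, lying along its own x, handle towards -x. Origin at its middle, on the bench.
- wrench: Bystander: steel spanner, 180 mm long, lying along its own x. Origin at its middle, on the bench.
- offcut: Bystander: wood offcut 90 x 50 x 22 mm lying flat. Origin at the centre of its underside.
- vise: Bystander: dark steel drill vise standing fast on the bench, about 250 x 100 x 63 mm with its spindle, long side along its own x. Origin under the middle of its bed.

How it is judged (in metres and radians):
On the way, in this order (a step that is already met when the one before it is completed fails the run):
1. the beaker is lifted to the chip box and tipped (angle between beaker's own z axis and vertical above 1 rad and height (world z) of beaker above 0.05 m and horizontal distance between beaker and chip_box below 0.18 m and distance between chip_box and holder below 0.012 m), for 0.04 s.
2. all five slugs lie in the chip box, which is still clipped in its holder (x of slug0 in the frame of chip_box between -0.075 and 0.075 m and y of slug0 in the frame of chip_box between -0.027 and 0.027 m and z of slug0 in the frame of chip_box between 0 and 0.08 m and x of slug1 in the frame of chip_box between -0.075 and 0.075 m and y of slug1 in the frame of chip_box between -0.027 and 0.027 m and z of slug1 in the frame of chip_box between 0 and 0.08 m and x of slug2 in the frame of chip_box between -0.075 and 0.075 m and y of slug2 in the frame of chip_box between -0.027 and 0.027 m and z of slug2 in the frame of chip_box between 0 and 0.08 m and x of slug3 in the frame of chip_box between -0.075 and 0.075 m and y of slug3 in the frame of chip_box between -0.027 and 0.027 m and z of slug3 in the frame of chip_box between 0 and 0.08 m and x of slug4 in the frame of chip_box between -0.075 and 0.075 m and y of slug4 in the frame of chip_box between -0.027 and 0.027 m and z of slug4 in the frame of chip_box between 0 and 0.08 m and distance between chip_box and holder below 0.012 m), for 0.2 s.
3. the empty beaker stands upright on the bench, let go, and the slugs are in the box in its holder (all of step 2 and angle between beaker's own z axis and vertical below 0.1 rad and height (world z) of beaker between -0.004 and 0.008 m and linear speed of beaker below 0.03 m/s and contact force between the fingers and beaker below 0.1 N), for 0.2 s.
4. the chip box is held up by its two pinched catches, clear of the holder (height (world z) of chip_box above 0.09 m and angle between chip_box's own z axis and vertical below 0.26 rad and value of joint each of catch_a, catch_b above 0.0042 m and contact force between the fingers and catch_a above 1 N and contact force between the fingers and catch_b above 1 N and contact force between chip_box and holder below 0.05 N and linear speed of chip_box below 0.05 m/s and contact force between chip_box and mug below 0.05 N and contact force between chip_box and oil below 0.05 N and contact force between chip_box and vise below 0.05 N and x of slug0 in the frame of chip_box between -0.075 and 0.075 m and y of slug0 in the frame of chip_box between -0.027 and 0.027 m and z of slug0 in the frame of chip_box between 0 and 0.08 m and x of slug1 in the frame of chip_box between -0.075 and 0.075 m and y of slug1 in the frame of chip_box between -0.027 and 0.027 m and z of slug1 in the frame of chip_box between 0 and 0.08 m and x of slug2 in the frame of chip_box between -0.075 and 0.075 m and y of slug2 in the frame of chip_box between -0.027 and 0.027 m and z of slug2 in the frame of chip_box between 0 and 0.08 m and x of slug3 in the frame of chip_box between -0.075 and 0.075 m and y of slug3 in the frame of chip_box between -0.027 and 0.027 m and z of slug3 in the frame of chip_box between 0 and 0.08 m and x of slug4 in the frame of chip_box between -0.075 and 0.075 m and y of slug4 in the frame of chip_box between -0.027 and 0.027 m and z of slug4 in the frame of chip_box between 0 and 0.08 m), for 0.2 s.
At the end, for the whole second after the job is handed in: Chip box held still by the fingers, each on a catch pressed in over 4.2 mm, underside over 90 mm above the bench, within 15 deg of level, touching neither holder nor bystanders; all five slugs in it; beaker upright within 6 deg on the bench, at rest, untouched (all of step 4 and angle between beaker's own z axis and vertical below 0.1 rad and height (world z) of beaker between -0.004 and 0.008 m and linear speed of beaker below 0.03 m/s and contact force between the fingers and beaker below 0.1 N); the arm keeps its last pose, push and grip.
It fails at once if one of the bystanders is moved by more than 40 mm (distance of any of oil, mug, hammer, driver, wrench, offcut from where it was at the start of the episode above 0.04 m).
It fails at once if the chip box is tipped by more than 45 degrees (angle between chip_box's own z axis and vertical above 0.785 rad).
It also fails if it takes over 72 s, if anything falls off the work surface, if the arm or the gripper's body presses on something with over 40 N, if the wrist force passes 120 N, or if a joint passes its speed limit or range.

## Working session

There is one attempt and no reset: what is moved stays moved. The work goes in short steps, Python scripts to look and compute and a tool call to move; the robot and the scene stay as the last step left them, time stands still between calls to the robot, and variables do not carry over. Pictures are saved under pics/ and viewed, about 8 in all and at most 12, crops included, and the job is handed in when it is done.

Besides the shell and the picture viewer there is one more tool, called after "Emit:" by a JSON object that holds its "api" and its "payload", one argument or row to a line. drive_tool: Moves the arm, as the interface text tells. Its arguments: {"type":"object","properties":{"rows":{"type":"array","items":{"type":"object","properties":{"offset":{"type":"array","items":{"type":"number"}},"spin":{"type":"number"},"jaw":{"type":"number"}}}},"force":{"type":"number"}},"required":["rows"]}

```bash
ls; mkdir -p pics; cat > h.py <<'E'
import numpy as np, cv2
from cell import manip, eyes, finder
def K(c):
    f=c["color"].shape[0]/2/np.tan(np.radians(c["vfov"])/2)
    return np.array([[f,0,c["cx"]],[0,f,c["cy"]],[0,0,1.]])
def cloud(c):
    h,w=c["depth"].shape
    u,v=np.meshgrid(np.arange(w),np.arange(h))
    p=cv2.undistortPoints(np.stack([u,v],-1).reshape(-1,1,2).astype(np.float64),K(c),np.array(c["D"],float)).reshape(h,w,2)
    z=c["depth"].astype(float)
    P=np.dstack([p*z[...,None],z])
    R=cv2.Rodrigues(np.array(c["rvec"],float))[0]
    W=(P-np.array(c["tvec"],float).reshape(3))@R
    W[z<=0]=np.nan
    return W
def proj(c,X):
    return cv2.projectPoints(np.array(X,float).reshape(-1,1,3),np.array(c["rvec"],float),np.array(c["tvec"],float),K(c),np.array(c["D"],float))[0].reshape(-1,2)
E
python3 - <<'E'
from h import *
print({k:np.round(v,3) if not isinstance(v,str) else v for k,v in manip.read_state().items()})
for n in ("top","side"):
    c=eyes.camera(n); W=cloud(c); cv2.imwrite(f"pics/{n}0.png",c["color"]); np.savez(f"{n}0.npz",W=W,col=c["color"])
    for t in "beaker holder chip_box catch_a_pad slug0 oil mug hammer driver wrench offcut vise".split():
        for r in finder.find_in(n,t)[:2]:
            u,v=np.round(r["uv"]).astype(int); print(n,t,round(r["p"],2),u,v,np.round(W[v,u]))
E
```

```text
pics
{'clock': np.float64(0.0), 'joints': array([ 1.096,  0.3  ,  1.522,  0.   ,  1.321, -0.067]), 'qd': array([-0.001,  0.   , -0.002, -0.001,  0.002, -0.001]), 'effort': array([-3.0000e-03, -5.3181e+01, -3.5273e+01,  7.1000e-02,  2.4000e-02,
       -0.0000e+00]), 'eef_pos': array([218.054, 504.751, 302.08 ]), 'eef_rot': array([-3.14 , -0.   ,  2.734]), 'wrist_force': array([-0.92 , -0.215,  0.524]), 'moment': array([ 0.008, -0.016, -0.07 ]), 'finger_gap': np.float64(94.328)}
top beaker 0.87 331 198 [ 547. -213.    3.]
top chip_box 0.63 196 194 [550. 201.  11.]
top chip_box 0.44 207 201 [527. 157.  88.]
top catch_a_pad 0.71 333 197 [ 549. -215.   27.]
top oil 0.83 159 134 [717. 300.  98.]
top oil 0.24 331 196 [ 553. -213.    5.]
top mug 0.83 370 148 [ 704. -331.    7.]
top driver 0.69 260 213 [496.   4.  27.]
top wrench 0.79 116 276 [297. 437.   4.]
top offcut 0.97 343 272 [ 326. -247.   26.]
top vise 0.75 254 118 [778.  28.  61.]
side beaker 0.84 269 237 [ 553. -174.   27.]
side holder 0.78 232 177 [527. 107.  32.]
side holder 0.45 310 178 [776.   6.  43.]
side chip_box 0.59 230 155 [561. 242.  18.]
side mug 0.76 336 258 [ 714. -297.   11.]
side mug 0.22 231 205 [487.  -8.  20.]
side driver 0.75 228 203 [479.  -2.  27.]
side wrench 0.57 154 145 [298. 418.   3.]
side wrench 0.38 222 158 [514. 183.  61.]
side offcut 0.73 202 284 [ 329. -257.   18.]
side vise 0.66 310 177 [773.   4.  50.]
```

View pics/top0.png

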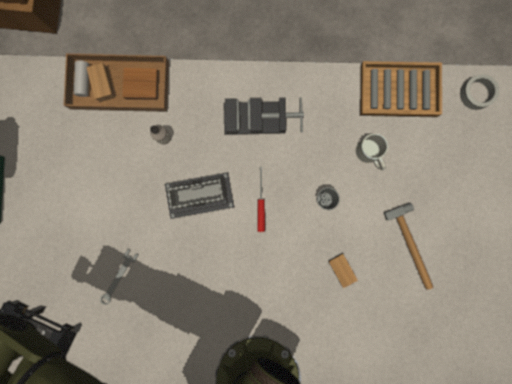

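View pics/side0.png

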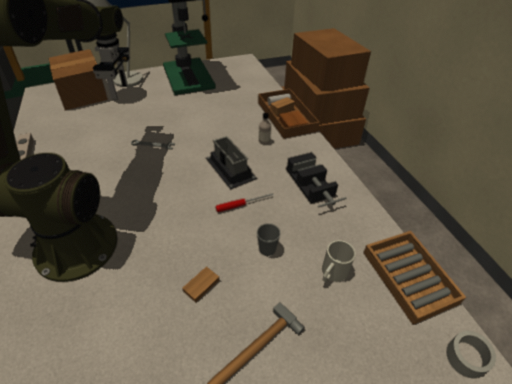

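The top view shows the beaker at about (327,197) and the box in its holder at about (200,194), tilted slightly. The driver lies between them at about (262,200). The tool can't tilt, so I'll pinch the beaker lightly and use the box's rim to pivot it in the fingers. First I'll measure the poses.

```bash
cat > m.py <<'E'
from h import *
def boxfit(W,lo,hi,rng):
    m=(W[...,2]>lo)&(W[...,2]<hi)&(W[...,0]>rng[0])&(W[...,0]<rng[1])&(W[...,1]>rng[2])&(W[...,1]<rng[3])
    return W[m]
def circ(P,r):
    from scipy.optimize import least_squares
    f=least_squares(lambda q:np.hypot(P[:,0]-q[0],P[:,1]-q[1])-r,P[:,:2].mean(0),loss="soft_l1"); return f.x,np.std(f.fun)
E
python3 - <<'E'
from m import *
for n in ("top","side"):
    W=np.load(f"{n}0.npz")["W"]
    for lo,hi in((80,96),(30,46),(50,80)):
        P=boxfit(W,lo,hi,(440,640,60,280))
        if len(P)>8:
            r=cv2.minAreaRect(P[:,:2].astype(np.float32)); print(n,"box",lo,len(P),np.round(r[0]),np.round(r[1]),round(r[2],1),np.median(P[:,2]))
    P=boxfit(W,2,12,(440,640,60,280)); r=cv2.minAreaRect(P[:,:2].astype(np.float32)); print(n,"holder base",len(P),np.round(r[0]),np.round(r[1]),round(r[2],1))
    P=boxfit(W,72,90,(480,620,-290,-140)); print(n,"beaker",len(P),P.min(0).round(),P.max(0).round(),circ(P,33) )
    P=boxfit(W,10,90,(480,620,-290,-140)); print(n,"beaker all",len(P),P.min(0).round(),P.max(0).round() )
E
```

```text
top box 80 277 [548. 193.] [ 68. 154.] 11.2 89.8023532310393
top box 30 433 [548. 193.] [ 84. 160.] 11.5 38.791648808686475
top box 50 150 [549. 192.] [ 70. 148.] 10.8 63.26524340024089
top holder base 1926 [540. 170.] [200. 220.] 0.0
top beaker 96 [ 511. -225.   72.] [ 575. -160.   87.] (array([ 542.47194247, -191.12767417]), np.float64(1.2312780885502708))
top beaker all 335 [ 511. -225.   10.] [ 575. -160.   87.]
side box 80 207 [547. 190.] [ 68. 155.] 11.1 86.95183577040302
side box 30 305 [546. 190.] [ 83. 164.] 11.7 37.97328245653282
side box 50 381 [547. 189.] [ 71. 153.] 10.8 66.59768623043949
side holder base 533 [540. 168.] [199. 216.] 0.0
side beaker 136 [ 509. -227.   72.] [ 572. -160.   82.] (array([ 540.35732046, -194.70925452]), np.float64(1.379459338531153))
side beaker all 560 [ 509. -227.   10.] [ 572. -160.   82.]
```

Emit:
{"api": "drive_tool", "payload": {
  "rows": [
    {"offset": [-36, -32, 0], "spin": 0, "jaw": 94},
    {"offset": [-36, -32, 0], "spin": 0, "jaw": 94},
    {"offset": [-36, -32, 0], "spin": 0, "jaw": 94},
    {"offset": [-36, -32, 0], "spin": 0, "jaw": 94},
    {"offset": [-36, -32, 0], "spin": 0, "jaw": 94},
    {"offset": [-36, -32, 0], "spin": 0, "jaw": 94},
    {"offset": [-36, -32, 0], "spin": 0, "jaw": 94},
    {"offset": [-36, -32, 0], "spin": 0, "jaw": 94},
    {"offset": [-36, -32, 0], "spin": 0, "jaw": 94},
    {"offset": [-36, -32, 0], "spin": 0, "jaw": 94},
    {"offset": [-36, -32, 0], "spin": 0, "jaw": 94},
    {"offset": [-36, -32, 0], "spin": 0, "jaw": 94},
    {"offset": [-36, -32, 0], "spin": 0, "jaw": 94},
    {"offset": [-36, -32, 0], "spin": 0, "jaw": 94},
    {"offset": [-36, -32, 0], "spin": 0, "jaw": 94},
    {"offset": [-33, -32, 0], "spin": 0, "jaw": 94}
  ]
}}

```text
clock: 2.9
eef_pos: [541.6, -194.5, 302.6]
eef_rot: [3.142, 0.0, 2.734]
wrist_force: [-0.3, 0.5, 1.2]
finger_gap: 94.2
```

Emit:
{"api": "drive_tool", "payload": {
  "rows": [
    {"offset": [0, 0, 0], "spin": -6.92, "jaw": 94},
    {"offset": [0, 0, 0], "spin": -6.92, "jaw": 94},
    {"offset": [0, 0, 0], "spin": -6.92, "jaw": 94},
    {"offset": [0, 0, 0], "spin": -6.92, "jaw": 94},
    {"offset": [0, 0, 0], "spin": -6.92, "jaw": 94},
    {"offset": [0, 0, 0], "spin": 0, "jaw": 94},
    {"offset": [0, 0, 0], "spin": 0, "jaw": 94}
  ]
}}

```text
clock: 3.6
eef_pos: [541.1, -192.3, 302.6]
eef_rot: [3.142, 0.0, -2.949]
wrist_force: [-0.1, 0.6, -0.4]
finger_gap: 93.8
```

Emit:
{"api": "drive_tool", "payload": {
  "rows": [
    {"offset": [0, 0, 44], "spin": 0, "jaw": 94},
    {"offset": [0, 0, 44], "spin": 0, "jaw": 94},
    {"offset": [0, 0, 44], "spin": 0, "jaw": 94},
    {"offset": [0, 0, 30], "spin": 0, "jaw": 94},
    {"offset": [0, 0, 14], "spin": 0, "jaw": 94},
    {"offset": [0, 0, 0], "spin": 0, "jaw": 70},
    {"offset": [0, 0, 0], "spin": 0, "jaw": 62},
    {"offset": [0, 0, 0], "spin": 0, "jaw": 50},
    {"offset": [0, 0, 0], "spin": 0, "jaw": 40},
    {"offset": [0, 0, 0], "spin": 0, "jaw": 40},
    {"offset": [0, 0, 0], "spin": 0, "jaw": 40},
    {"offset": [0, 0, 0], "spin": 0, "jaw": 40}
  ],
  "force": 8
}}

```text
clock: 4.8
eef_pos: [541.7, -192.7, 128.0]
eef_rot: [-3.14, 0.002, -2.946]
wrist_force: [-0.2, -1.0, 7.1]
finger_gap: 66.5
```

Emit:
{"api": "drive_tool", "payload": {
  "rows": [
    {"offset": [0, 0, 0], "spin": 0, "jaw": 40},
    {"offset": [0, 0, 0], "spin": 0, "jaw": 40},
    {"offset": [0, 0, 0], "spin": 0, "jaw": 40},
    {"offset": [0, 0, 0], "spin": 0, "jaw": 40}
  ]
}}

```text
clock: 5.2
eef_pos: [541.7, -192.7, 128.0]
eef_rot: [-3.14, 0.002, -2.946]
wrist_force: [0.1, -1.2, 6.8]
finger_gap: 66.2
```

```bash
python3 - <<'E'
from h import *
c=eyes.camera("side"); im=c["color"][190:270,220:320]; cv2.imwrite("pics/s1.png",cv2.resize(im,None,fx=7,fy=7,interpolation=cv2.INTER_CUBIC))
E
```

```text
(no output)
```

View pics/s1.png

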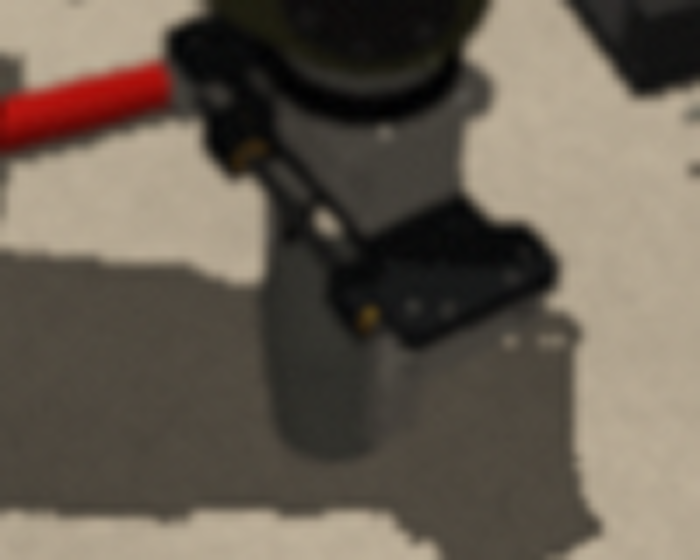

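The view is mostly hidden by the gripper. The beaker's foot shows at crop (330,455). A gap of 66 mm means the pads touch near the rim, about 70 mm up, because their upper edge bears on the flare. I'll regrip 20 mm lower so the pivot sits about 50 mm up.

Emit:
{"api": "drive_tool", "payload": {
  "rows": [
    {"offset": [0, 0, 0], "spin": 0, "jaw": 80},
    {"offset": [0, 0, 0], "spin": 0, "jaw": 80},
    {"offset": [0, 0, 10], "spin": 0, "jaw": 80},
    {"offset": [0, 0, 9], "spin": 0, "jaw": 80},
    {"offset": [0, 0, 0], "spin": 0, "jaw": 62},
    {"offset": [0, 0, 0], "spin": 0, "jaw": 50},
    {"offset": [0, 0, 0], "spin": 0, "jaw": 40},
    {"offset": [0, 0, 0], "spin": 0, "jaw": 40},
    {"offset": [0, 0, 0], "spin": 0, "jaw": 40},
    {"offset": [0, 0, 0], "spin": 0, "jaw": 40},
    {"offset": [0, 0, 0], "spin": 0, "jaw": 40}
  ],
  "force": 8
}}

```text
clock: 6.35
eef_pos: [541.1, -192.4, 107.7]
eef_rot: [-3.142, 0.0, -2.945]
wrist_force: [-0.0, -1.4, -2.4]
finger_gap: 66.0
```

Emit:
{"api": "drive_tool", "payload": {
  "rows": [
    {"offset": [0, 0, 0], "spin": 0, "jaw": 40},
    {"offset": [0, 0, 0], "spin": 0, "jaw": 40},
    {"offset": [0, 0, -20], "spin": 0, "jaw": 40},
    {"offset": [0, 0, -40], "spin": 0, "jaw": 40},
    {"offset": [0, 0, -40], "spin": 0, "jaw": 40},
    {"offset": [0, 0, -40], "spin": 0, "jaw": 40},
    {"offset": [0, 0, 0], "spin": 0, "jaw": 40},
    {"offset": [0, 0, 0], "spin": 0, "jaw": 40}
  ]
}}

```text
clock: 7.15
eef_pos: [541.0, -192.3, 247.9]
eef_rot: [-3.141, 0.001, -2.945]
wrist_force: [-0.7, 0.4, -2.6]
finger_gap: 66.3
```

```bash
python3 - <<'E'
from h import *
c=eyes.camera("side"); W=cloud(c)
print(proj(c,[[541,-192,60],[541,-192,170],[541,-192,248]]).round())
print(finder.find_in("side","beaker")[:2])
u,v=proj(c,[[541,-192,180]])[0].astype(int); im=c["color"][v-55:v+45,u-65:u+65]
im=np.clip(im.astype(float)*2,0,255).astype(np.uint8)
cv2.imwrite("pics/s2.png",cv2.resize(im,None,fx=6,fy=6,interpolation=cv2.INTER_CUBIC))
print(u,v); print(manip.read_state()["finger_gap"])
E
```

```text
[[268. 236.]
 [270. 210.]
 [272. 188.]]
[{'uv': [264.5, 209.8], 'p': 0.6}]
270 206
65.86216019761149
```

View pics/s2.png

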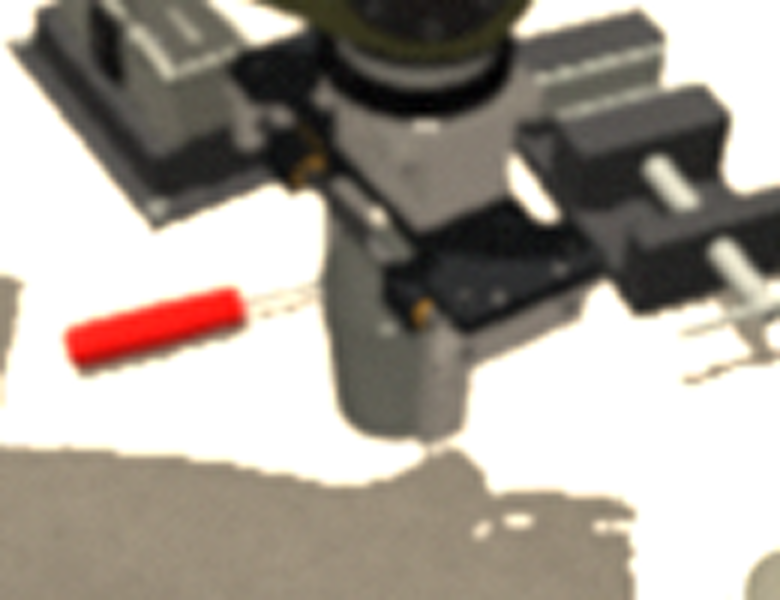

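The view shows the beaker lifted upright between long flat fingers, with its foot at about (400,430). The 66 mm gap means the pads bear at the rim, so the pivot is the rim. I'll set it down and regrip with the rim at the grasp point, which leaves the foot room to swing under the body.

Emit:
{"api": "drive_tool", "payload": {
  "rows": [
    {"offset": [0, 0, 50], "spin": 0, "jaw": 40},
    {"offset": [0, 0, 50], "spin": 0, "jaw": 40},
    {"offset": [0, 0, 30], "spin": 0, "jaw": 40},
    {"offset": [0, 0, 9], "spin": 0, "jaw": 40},
    {"offset": [0, 0, 1], "spin": 0, "jaw": 40},
    {"offset": [0, 0, 0], "spin": 0, "jaw": 84},
    {"offset": [0, 0, 0], "spin": 0, "jaw": 84},
    {"offset": [0, 0, -24], "spin": 0, "jaw": 84},
    {"offset": [0, 0, -24], "spin": 0, "jaw": 84},
    {"offset": [0, 0, 0], "spin": 0, "jaw": 84},
    {"offset": [0, 0, 0], "spin": 0, "jaw": 40},
    {"offset": [0, 0, 0], "spin": 0, "jaw": 40},
    {"offset": [0, 0, 0], "spin": 0, "jaw": 40},
    {"offset": [0, 0, 0], "spin": 0, "jaw": 40},
    {"offset": [0, 0, 0], "spin": 0, "jaw": 40},
    {"offset": [0, 0, 0], "spin": 0, "jaw": 40}
  ],
  "force": 15
}}

```text
clock: 8.85
eef_pos: [541.0, -192.3, 155.3]
eef_rot: [3.141, -0.0, -2.945]
wrist_force: [0.9, -0.1, -2.0]
finger_gap: 65.5
```

Emit:
{"api": "drive_tool", "payload": {
  "rows": [
    {"offset": [0, 0, -20], "spin": 0, "jaw": 40},
    {"offset": [0, 0, -40], "spin": 0, "jaw": 40},
    {"offset": [0, 0, -40], "spin": 0, "jaw": 40},
    {"offset": [-1, 15, -10], "spin": 0, "jaw": 40},
    {"offset": [-1, 30, 0], "spin": 0, "jaw": 40},
    {"offset": [-1, 40, 0], "spin": 0, "jaw": 40},
    {"offset": [-1, 40, 0], "spin": 0, "jaw": 40},
    {"offset": [-1, 40, 0], "spin": 0, "jaw": 40},
    {"offset": [-1, 40, 0], "spin": 0, "jaw": 40},
    {"offset": [-1, 40, 0], "spin": 0, "jaw": 40},
    {"offset": [-1, 40, 0], "spin": 0, "jaw": 40},
    {"offset": [-1, 40, 0], "spin": 0, "jaw": 40},
    {"offset": [0, 30, 0], "spin": 0, "jaw": 40},
    {"offset": [0, 20, 0], "spin": 0, "jaw": 40},
    {"offset": [0, 0, 0], "spin": 0, "jaw": 40},
    {"offset": [0, 0, 0], "spin": 0, "jaw": 40}
  ]
}}

```text
clock: 10.45
eef_pos: [476.5, 177.3, 265.0]
eef_rot: [-3.141, -0.001, -2.945]
wrist_force: [0.0, -0.3, -1.8]
finger_gap: 65.5
```

```bash
python3 - <<'E'
from h import *
c=eyes.camera("side"); print(manip.read_state()["eef_pos"].round(1) if hasattr(manip.read_state()["eef_pos"],"round") else manip.read_state()["eef_pos"])
u,v=proj(c,[[500,180,130]])[0].astype(int); im=c["color"][v-55:v+45,u-65:u+65]
im=np.clip(im.astype(float)*2,0,255).astype(np.uint8)
cv2.imwrite("pics/s3.png",cv2.resize(im,None,fx=6,fy=6,interpolation=cv2.INTER_CUBIC)); print(u,v)
E
```

```text
[476.7 176.8 265.1]
217 143
```

View pics/s3.png

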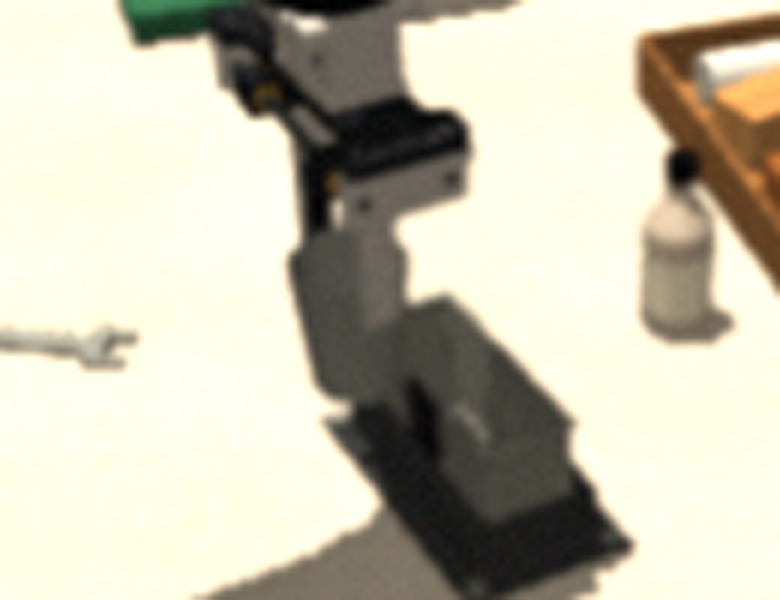

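Good view: the beaker hangs upright at (350,320), beside the near wall of the box at (470,400). Now the foot goes against the box rim to tip it.

Emit:
{"api": "drive_tool", "payload": {
  "rows": [
    {"offset": [0, 0, 15], "spin": 0, "jaw": 40},
    {"offset": [-10, 0, 10], "spin": 0, "jaw": 40},
    {"offset": [-9, 0, 0], "spin": 0, "jaw": 40},
    {"offset": [-7, 0, 0], "spin": 0, "jaw": 40},
    {"offset": [-7, 0, 0], "spin": 0, "jaw": 40},
    {"offset": [-7, 0, 0], "spin": 0, "jaw": 40},
    {"offset": [-7, 0, 0], "spin": 0, "jaw": 40},
    {"offset": [-7, 0, 0], "spin": 0, "jaw": 40},
    {"offset": [-7, 0, 0], "spin": 0, "jaw": 40},
    {"offset": [-7, 0, 0], "spin": 0, "jaw": 40},
    {"offset": [-7, 0, 0], "spin": 0, "jaw": 40}
  ],
  "force": 12
}}

```text
clock: 11.6
eef_pos: [550.9, 191.9, 240.5]
eef_rot: [-3.142, -0.0, -2.945]
wrist_force: [-1.9, -0.7, -0.2]
finger_gap: 65.4
```

```bash
cat > v.py <<'E'
import sys
from h import *
c=eyes.camera("side"); W=cloud(c)
u,v=proj(c,[[500,180,130]])[0].astype(int); im=c["color"][v-55:v+45,u-65:u+65]
im=np.clip(im.astype(float)*2,0,255).astype(np.uint8)
cv2.imwrite(f"pics/{sys.argv[1]}.png",cv2.resize(im,None,fx=6,fy=6,interpolation=cv2.INTER_CUBIC))
np.save(f"{sys.argv[1]}.npy",W)
E
python3 v.py s4
```

```text
(no output)
```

View pics/s4.png

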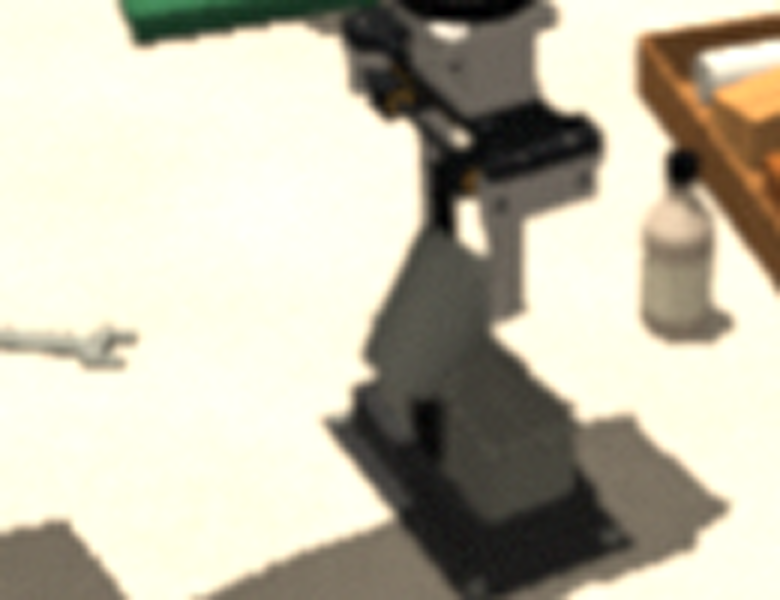

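The beaker has tipped about 40° on the rim, as planned: mouth at (465,250), foot at (385,370). Next I move a little further in and go down.

Emit:
{"api": "drive_tool", "payload": {
  "rows": [
    {"offset": [-4, 0, 4], "spin": 0, "jaw": 40},
    {"offset": [-3, 0, 7], "spin": 0, "jaw": 40},
    {"offset": [0, 0, 7], "spin": 0, "jaw": 40},
    {"offset": [0, 0, 7], "spin": 0, "jaw": 40},
    {"offset": [0, 0, 7], "spin": 0, "jaw": 40},
    {"offset": [0, 0, 7], "spin": 0, "jaw": 40},
    {"offset": [0, 0, 6], "spin": 0, "jaw": 40},
    {"offset": [0, 0, 5], "spin": 0, "jaw": 40},
    {"offset": [0, 0, 5], "spin": 0, "jaw": 40}
  ],
  "force": 15
}}

```text
clock: 12.55
eef_pos: [558.1, 193.5, 186.2]
eef_rot: [3.141, 0.004, -2.945]
wrist_force: [3.1, 1.9, 10.4]
finger_gap: 65.3
```

```bash
python3 v.py s5
```

```text
(no output)
```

View pics/s5.png

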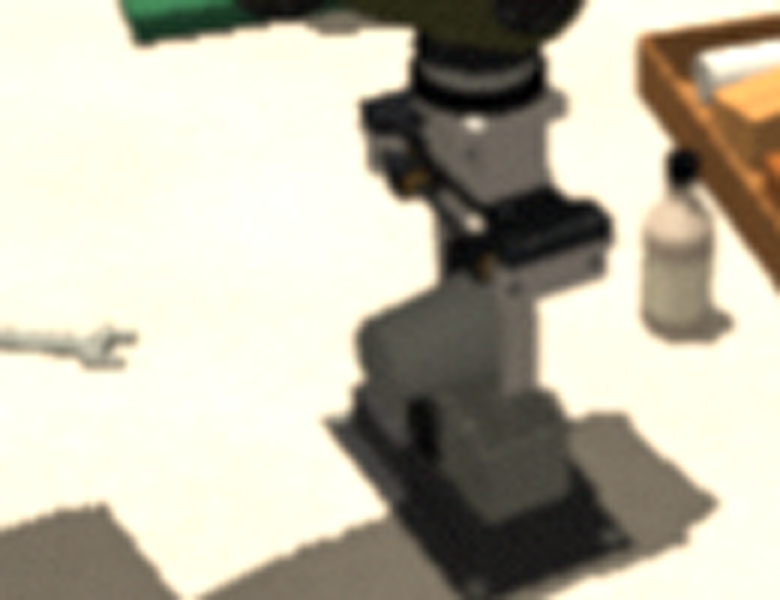

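The beaker now lies about level on the wall, foot at (385,345) and mouth at (495,320). It was slipping a little in the pads, so I'll grip harder and go on down.

Emit:
{"api": "drive_tool", "payload": {
  "rows": [
    {"offset": [0, 0, -2], "spin": 0, "jaw": 40},
    {"offset": [-2, 0, 0], "spin": 0, "jaw": 40},
    {"offset": [-2, 0, 0], "spin": 0, "jaw": 40},
    {"offset": [0, 0, 4], "spin": 0, "jaw": 40},
    {"offset": [0, 0, 4], "spin": 0, "jaw": 40},
    {"offset": [0, 0, 4], "spin": 0, "jaw": 40},
    {"offset": [0, 0, 0], "spin": 0, "jaw": 40},
    {"offset": [0, 0, 0], "spin": 0, "jaw": 40}
  ],
  "force": 40
}}

```text
clock: 13.4
eef_pos: [561.5, 194.5, 178.6]
eef_rot: [3.141, 0.002, -2.945]
wrist_force: [-10.9, -0.2, 29.7]
finger_gap: 65.0
```

```bash
python3 v.py s6
cat > ax.py <<'E'
import sys
from h import *
# beaker points seen from side, in (a,b,z) about the box centre; a = forward, b = box long axis
W=np.load(sys.argv[1]+".npy"); a=np.array([.981,.194,0]);b=np.array([-.194,.981,0]);C=np.array([547.5,191.5,0])
Q=(W-C)@np.array([a,b,[0,0,1]]).T
m=(Q[...,0]>-120)&(Q[...,0]<-33)&(abs(Q[...,1])<45)&(Q[...,2]>92)&(Q[...,2]<190); P=Q[m]
for lo in range(-115,-30,8):
    s=P[(P[:,0]>=lo)&(P[:,0]<lo+8)]
    if len(s)>2: print(lo+27,len(s),"z",s[:,2].min().round(),s[:,2].max().round(),"b",s[:,1].min().round(),s[:,1].max().round())
E
python3 ax.py s5; echo; python3 ax.py s6
```

```text
-40 75 z 98.0 144.0 b -33.0 14.0
-32 33 z 107.0 146.0 b -34.0 5.0
-24 34 z 104.0 146.0 b -33.0 3.0
-16 34 z 101.0 148.0 b -35.0 4.0
-8 10 z 125.0 148.0 b -30.0 8.0

-40 9 z 106.0 123.0 b -6.0 12.0
-32 75 z 101.0 149.0 b -31.0 15.0
-24 35 z 101.0 148.0 b -34.0 5.0
-16 33 z 110.0 148.0 b -35.0 4.0
-8 8 z 107.0 145.0 b -33.0 6.0
```

Wrist force is up to 30 N with some pushing back, so the fingertips are probably standing on the far wall. The depth profile puts the tilt near 96°. I'll go up, back to the box's mid-width, and then down.

Emit:
{"api": "drive_tool", "payload": {
  "rows": [
    {"offset": [0, 0, -6], "spin": 0, "jaw": 40},
    {"offset": [0, 0, -6], "spin": 0, "jaw": 40},
    {"offset": [5, 0, 0], "spin": 0, "jaw": 40},
    {"offset": [5, 0, 0], "spin": 0, "jaw": 40},
    {"offset": [0, 0, 4], "spin": 0, "jaw": 40},
    {"offset": [0, 0, 4], "spin": 0, "jaw": 40},
    {"offset": [0, 0, 4], "spin": 0, "jaw": 40},
    {"offset": [0, 0, 0], "spin": 0, "jaw": 40}
  ],
  "force": 30
}}

```text
clock: 14.25
eef_pos: [552.0, 192.1, 176.0]
eef_rot: [-3.142, 0.002, -2.946]
wrist_force: [1.5, 0.5, 6.1]
finger_gap: 65.0
```

```bash
python3 v.py s7;python3 ax.py s7
```

```text
-48 20 z 107.0 133.0 b -19.0 9.0
-40 64 z 114.0 151.0 b -38.0 14.0
-32 37 z 112.0 155.0 b -34.0 -2.0
-24 35 z 110.0 153.0 b -36.0 9.0
-16 35 z 105.0 155.0 b -35.0 0.0
-8 6 z 112.0 150.0 b -30.0 -11.0
```

Emit:
{"api": "drive_tool", "payload": {
  "rows": [
    {"offset": [0, 0, 4], "spin": 0, "jaw": 40},
    {"offset": [0, 0, 4], "spin": 0, "jaw": 40},
    {"offset": [0, 0, 4], "spin": 0, "jaw": 40},
    {"offset": [0, 0, 0], "spin": 0, "jaw": 40}
  ]
}}

```text
clock: 14.7
eef_pos: [553.0, 192.2, 164.7]
eef_rot: [3.141, 0.006, -2.946]
wrist_force: [9.5, 1.7, 6.5]
finger_gap: 64.9
```

```bash
python3 v.py s8;python3 ax.py s8
```

```text
-40 20 z 117.0 133.0 b -22.0 10.0
-32 50 z 119.0 148.0 b -32.0 12.0
-24 49 z 118.0 159.0 b -38.0 10.0
-16 39 z 107.0 160.0 b -34.0 -2.0
-8 8 z 116.0 156.0 b -30.0 -8.0
```

View pics/s8.png

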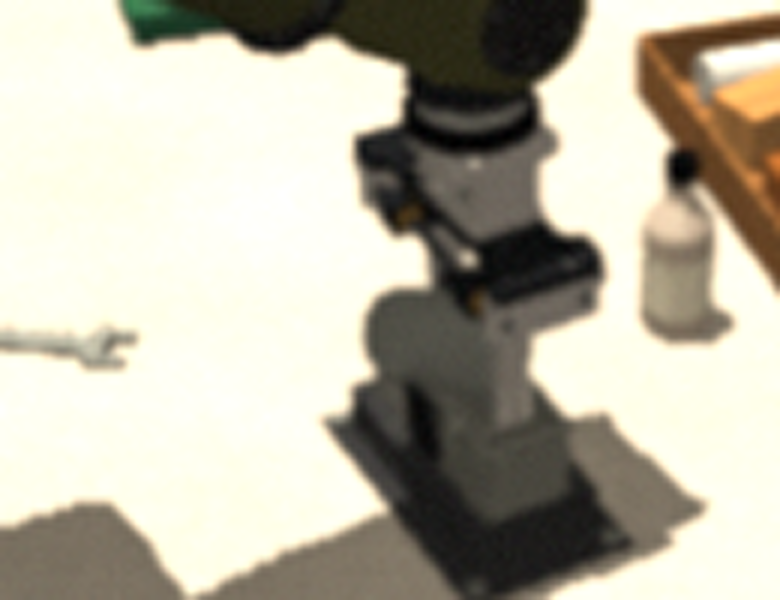

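The foot is up at (385,330), and the foot plane's slope in depth gives about 115° of tilt. A short shake should free any slug left behind.

Emit:
{"api": "drive_tool", "payload": {
  "rows": [
    {"offset": [0, 6, 0], "spin": 0, "jaw": 40},
    {"offset": [0, -8, 0], "spin": 0, "jaw": 40},
    {"offset": [0, 8, 0], "spin": 0, "jaw": 40},
    {"offset": [0, -8, 0], "spin": 0, "jaw": 40},
    {"offset": [0, 2, 2], "spin": 0, "jaw": 40},
    {"offset": [0, 0, -4], "spin": 0, "jaw": 40},
    {"offset": [0, 0, 4], "spin": 0, "jaw": 40},
    {"offset": [0, 0, 0], "spin": 0, "jaw": 40}
  ]
}}

```text
clock: 15.55
eef_pos: [552.7, 192.2, 162.3]
eef_rot: [3.141, 0.005, -2.946]
wrist_force: [10.3, 1.7, 4.4]
finger_gap: 64.7
```

```bash
python3 v.py s9;python3 ax.py s9; python3 - <<'E'
from h import *
for n in("top","side"):
    eyes.camera(n)
    for k in("slug0","chip_box","beaker"): print(n,k,[(np.round(r["uv"]),round(r["p"],2)) for r in finder.find_in(n,k)[:6]])
E
```

```text
-40 15 z 117.0 132.0 b -18.0 11.0
-32 38 z 122.0 143.0 b -32.0 14.0
-24 54 z 117.0 156.0 b -37.0 13.0
-16 44 z 107.0 162.0 b -37.0 3.0
-8 6 z 114.0 160.0 b -31.0 -8.0
top slug0 []
top chip_box [(array([211., 198.]), 0.51)]
top beaker []
side slug0 []
side chip_box [(array([232., 164.]), 0.94)]
side beaker [(array([223., 144.]), 0.61), (array([312., 181.]), 0.42)]
```

Emit:
{"api": "drive_tool", "payload": {
  "rows": [
    {"offset": [0, 0, -10], "spin": 0, "jaw": 40},
    {"offset": [0, 0, -20], "spin": 0, "jaw": 40},
    {"offset": [0, 0, -20], "spin": 0, "jaw": 40},
    {"offset": [0, 0, -20], "spin": 0, "jaw": 40},
    {"offset": [0, 0, -20], "spin": 0, "jaw": 40},
    {"offset": [0, 0, 0], "spin": 0, "jaw": 40},
    {"offset": [0, 0, 0], "spin": 0, "jaw": 40}
  ]
}}

```text
clock: 16.7
eef_pos: [551.1, 192.0, 250.8]
eef_rot: [-3.142, -0.001, -2.945]
wrist_force: [0.6, 0.3, -0.6]
finger_gap: 64.8
```

```bash
python3 v.py s10; python3 - <<'E'
from h import *
W=np.load("s10.npy"); C=np.array([547.5,191.5,0])
Q=(W-C)@np.array([[.981,.194,0],[-.194,.981,0],[0,0,1]]).T
m=(Q[...,0]>-27)&(Q[...,0]<27)&(abs(Q[...,1])<75)&(Q[...,2]>0)&(Q[...,2]<75)
print(Q[m].round()[::6] if m.sum() else 0, m.sum())
E
```

```text
[[ 22.  74.  71.]
 [ 24.  71.  67.]
 [  5.  73.  69.]
 [ 23.  60.  71.]
 [ 10.  68.  65.]
 [-13.  71.  67.]
 [ 12.  72.  58.]
 [ 26.  49.  67.]
 [  6.  69.  57.]
 [ 23.  53.  61.]
 [  2.  69.  54.]
 [ 24.  64.  49.]
 [  7.  72.  46.]
 [ 26.  60.  46.]
 [-25.  64.  58.]
 [ 25.  66.  38.]
 [ 24.  15.  72.]
 [ 15.  71.  34.]
 [ 24.  32.  56.]
 [-25.  56.  55.]
 [ 19.  71.  27.]
 [ 27.  29.  53.]
 [-25.  48.  56.]
 [ 25.  51.  34.]
 [ 24.   2.  67.]
 [ 18.  70.  19.]
 [ 25.  34.  41.]
 [ 24. -14.  74.]
 [ 26.  44.  29.]
 [ 25.  -4.  62.]
 [ 24.  66.  10.]
 [ 20.  10.  50.]
 [ 24. -28.  74.]
 [ 24.  41.  22.]
 [ 23.  -7.  56.]
 [-26.  40.  38.]
 [ 20.   9.  41.]
 [ 26. -25.  63.]
 [ 26.  29.  20.]
 [ 24. -20.  55.]
 [-26. -17.  69.]
 [ 20.  -5.  42.]
 [ 26. -39.  63.]
 [ 23.  24.  15.]
 [ 26. -18.  44.]
 [ 22.  23.  12.]
 [-27. -26.  62.]
 [-26. -23.  55.]
 [ 26. -74.  70.]
 [-26. -46.  67.]
 [-27. -25.  47.]
 [ -2. -74.  72.]
 [-26. -38.  51.]
 [ 18. -75.  61.]
 [-26. -54.  59.]
 [ 18. -75.  56.]
 [-27. -70.  66.]
 [  6. -75.  57.]
 [-26. -53.  49.]
 [  3. -73.  52.]
 [-25. -42.  36.]
 [-10. -75.  54.]
 [ 23. -74.  39.]
 [ -2. -74.  45.]
 [-18. -74.  48.]
 [-10. -74.  39.]
 [-26. -75.  38.]] 399
```

View pics/s10.png

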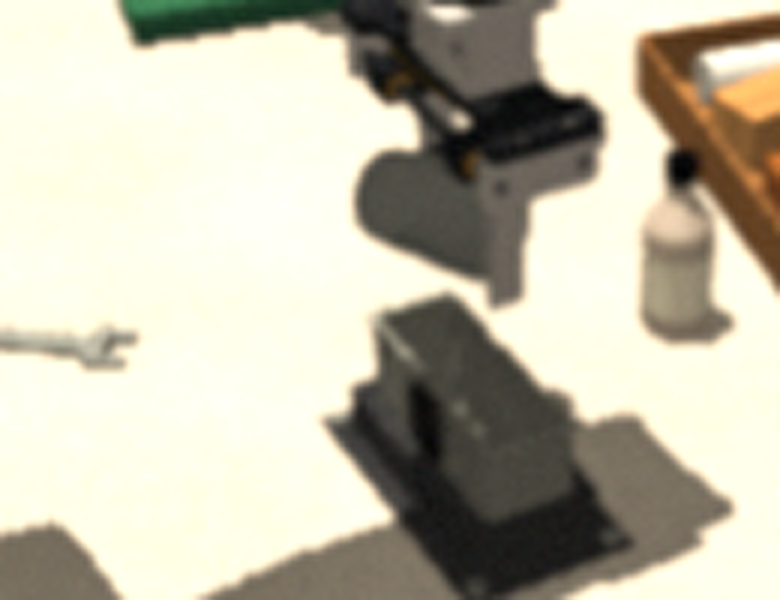

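The beaker is clear and held mouth-down, with its foot at (400,190). The wrist reads about 1 to 1.5 N less load than before, so it should be empty. I'll carry it back to its place and let it swing upright there under a light grip.

Emit:
{"api": "drive_tool", "payload": {
  "rows": [
    {"offset": [10, -10, 0], "spin": 0, "jaw": 40},
    {"offset": [10, -25, 0], "spin": 0, "jaw": 40},
    {"offset": [10, -38, 0], "spin": 0, "jaw": 40},
    {"offset": [10, -38, 0], "spin": 0, "jaw": 40},
    {"offset": [10, -38, 0], "spin": 0, "jaw": 40},
    {"offset": [10, -38, 0], "spin": 0, "jaw": 40},
    {"offset": [10, -38, 0], "spin": 0, "jaw": 40},
    {"offset": [10, -38, 0], "spin": 0, "jaw": 40},
    {"offset": [5, -38, 0], "spin": 0, "jaw": 40},
    {"offset": [0, -38, 0], "spin": 0, "jaw": 40},
    {"offset": [0, -26, 0], "spin": 0, "jaw": 40},
    {"offset": [0, -10, 0], "spin": 0, "jaw": 40},
    {"offset": [0, 0, 35], "spin": 0, "jaw": 40},
    {"offset": [0, 0, 35], "spin": 0, "jaw": 40},
    {"offset": [0, 0, 0], "spin": 0, "jaw": 40}
  ]
}}

```text
clock: 18.25
eef_pos: [539.3, -191.0, 176.7]
eef_rot: [3.136, -0.007, -2.945]
wrist_force: [-0.3, 0.2, -1.3]
finger_gap: 64.9
```

Emit:
{"api": "drive_tool", "payload": {
  "rows": [
    {"offset": [0, 0, 0], "spin": 0, "jaw": 40},
    {"offset": [0, 0, 0], "spin": 0, "jaw": 40},
    {"offset": [0, 0, 0], "spin": 0, "jaw": 40},
    {"offset": [0, 0, 0], "spin": 0, "jaw": 40},
    {"offset": [0, 0, 0], "spin": 0, "jaw": 40}
  ],
  "force": 5
}}

```text
clock: 18.75
eef_pos: [541.2, -192.4, 182.3]
eef_rot: [-3.141, 0.001, -2.946]
wrist_force: [0.1, -0.8, -0.5]
finger_gap: 65.3
```

```bash
python3 - <<'E'
from h import *
c=eyes.camera("side")
u,v=proj(c,[[541,-192,100]])[0].astype(int)
a=c["color"][v-50:v+50,u-65:u+65]; 
t=eyes.camera("top"); print("slug",[(np.round(r["uv"]),round(r["p"],2)) for r in finder.find_in("top","slug0")])
u,v=proj(t,[[548,192,20]])[0].astype(int); print(u,v)
b=t["color"][v-40:v+40,u-52:u+52]
a=cv2.resize(np.clip(a*2.0,0,255).astype(np.uint8),(390,300),interpolation=cv2.INTER_CUBIC); b=cv2.resize(np.clip(b*2.0,0,255).astype(np.uint8),(390,300),interpolation=cv2.INTER_CUBIC)
cv2.imwrite("pics/s11.png",np.hstack([a,b]))
E
```

```text
slug [(array([262., 212.]), 0.54)]
198 194
```

View pics/s11.png

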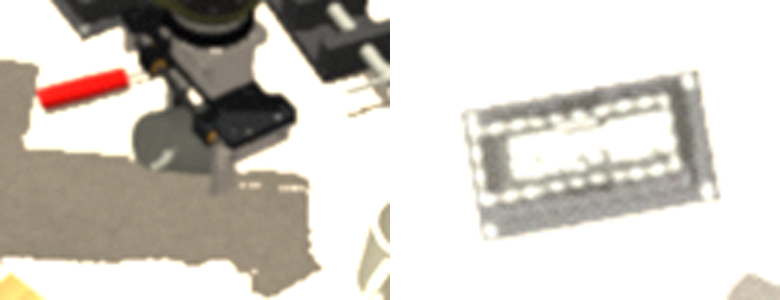

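The left half shows the beaker still tilted about 95°. In the right half the box interior is too bright to judge. I'll drop to minimum grip and measure the box floor in depth.

Emit:
{"api": "drive_tool", "payload": {
  "rows": [
    {"offset": [0, 0, 0], "spin": 0, "jaw": 40},
    {"offset": [0, 0, 0], "spin": 0, "jaw": 40},
    {"offset": [0, 0, 0], "spin": 0, "jaw": 40},
    {"offset": [0, 0, 0], "spin": 0, "jaw": 40}
  ],
  "force": 3
}}

```text
clock: 19.3
eef_pos: [541.1, -192.4, 181.6]
eef_rot: [3.142, -0.0, -2.946]
wrist_force: [0.6, -0.8, -1.3]
finger_gap: 65.6
```

```bash
cat > bk.py <<'E'
from h import *
c=eyes.camera("side"); W=cloud(c)
Q=(W-np.array([541.3,-192.5,0]))@np.array([[.981,.194,0],[-.194,.981,0],[0,0,1]]).T
m=(Q[...,0]>-120)&(Q[...,0]<-12)&(abs(Q[...,1])<45)&(Q[...,2]>15)&(Q[...,2]<190); P=Q[m]
for lo in range(-115,-12,8):
    s=P[(P[:,0]>=lo)&(P[:,0]<lo+8)]
    if len(s)>2: print(lo,len(s),"z",s[:,2].min().round(),s[:,2].max().round())
E
python3 bk.py; python3 - <<'E'
from h import *
t=eyes.camera("top"); W=cloud(t)
Q=(W-np.array([548,192,0]))@np.array([[.981,.194,0],[-.194,.981,0],[0,0,1]]).T
m=(abs(Q[...,0])<23)&(abs(Q[...,1])<71)
H=np.full((8,18),np.nan)
for i in range(8):
  for j in range(18):
    k=m&(abs(Q[...,0]-(-21+6*i))<3.5)&(abs(Q[...,1]-(-68+8*j))<4.5)
    if k.any(): H[i,j]=np.median(Q[k][:,2])
print(H.round())
u,v=proj(t,[[548,192,20]])[0].astype(int)
b=t["color"][v-26:v+26,u-38:u+38].astype(float); b=np.clip((b-b.min())/(np.percentile(b,97)-b.min())*255,0,255).astype(np.uint8)
cv2.imwrite("pics/s12.png",cv2.resize(b,(760,520),interpolation=cv2.INTER_CUBIC))
E
```

```text
-75 10 z 139.0 145.0
-67 74 z 141.0 161.0
-59 87 z 141.0 170.0
-51 85 z 138.0 182.0
-43 55 z 133.0 181.0
-35 66 z 119.0 190.0
-27 50 z 115.0 172.0
-19 42 z 94.0 190.0
[[nan 11. 85. nan 90. nan nan 57. 59. 54. 56. 58. 56. nan 52. nan 14. nan]
 [nan 15. 26.  9.  8.  9.  9.  9.  9. 21. 27.  9. 20. 21.  8.  9.  9. 10.]
 [nan  9. 22. 17. 10.  9.  7.  9. 10. 22. 27.  8. 19. 18. 17. 19.  9.  9.]
 [nan  8.  9.  9.  8.  9.  8. 24. 25. 21. 24.  7. 11. 14. 19. 19. 10. 10.]
 [nan  7. 10. 10.  7. 10.  8. 11. 10.  9. 12.  6.  8. 11. 18. 19.  9. 10.]
 [89.  9.  9.  9.  8.  9.  9. 10.  7.  8.  9.  9. 10. 11.  9.  6.  8.  9.]
 [nan  6.  9.  9.  8. 10.  8.  8.  9.  7.  8.  9.  8. 10. 11.  7.  8.  9.]
 [nan 10. 10.  9.  9.  9.  9. 34. 30. 27. 40.  9.  9.  9. 10.  9.  9. 10.]]
```

Depth of the box interior shows the floor at 9 mm and five raised spots, 10 to 18 mm above it, at the right places for five slugs. The beaker still sticks at about 122° even at 3 N. I'll swing it down by shaking the tool vertically.

Emit:
{"api": "drive_tool", "payload": {
  "rows": [
    {"offset": [0, 0, -45], "spin": 0, "jaw": 40},
    {"offset": [0, 0, 45], "spin": 0, "jaw": 40},
    {"offset": [0, 0, -45], "spin": 0, "jaw": 40},
    {"offset": [0, 0, 45], "spin": 0, "jaw": 40},
    {"offset": [0, 0, -45], "spin": 0, "jaw": 40},
    {"offset": [0, 0, 45], "spin": 0, "jaw": 40},
    {"offset": [0, 0, -45], "spin": 0, "jaw": 40},
    {"offset": [0, 0, 45], "spin": 0, "jaw": 40},
    {"offset": [0, 0, 0], "spin": 0, "jaw": 40},
    {"offset": [0, 0, 0], "spin": 0, "jaw": 40}
  ]
}}

```text
clock: 20.4
eef_pos: [540.9, -192.3, 181.7]
eef_rot: [3.141, -0.001, -2.946]
wrist_force: [0.2, 0.1, -0.7]
finger_gap: 65.8
```

```bash
python3 bk.py
```

```text
-35 6 z 186.0 188.0
-27 87 z 36.0 188.0
-19 89 z 32.0 186.0
```

View pics/s12.png

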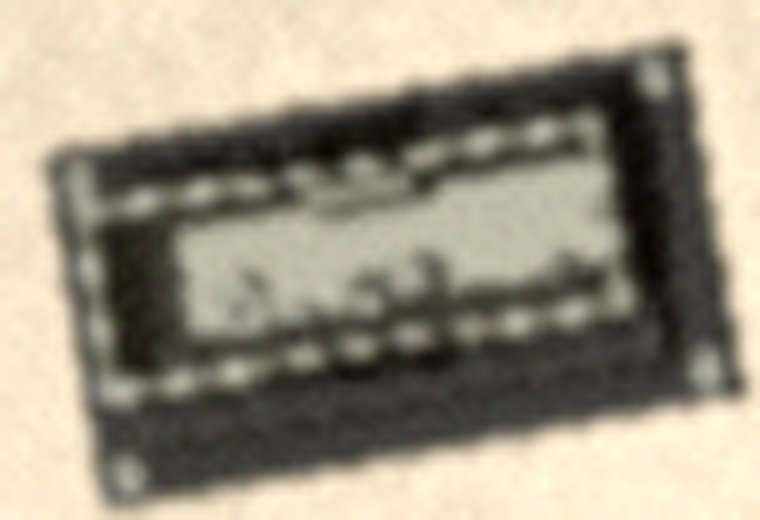

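The shake worked: the points now run from z ≈ 34 to the gripper close under the tool axis, so the beaker hangs upright. The crop shows five slugs in the box, at (245,300), (310,310), (370,290), (425,275) and (570,270). Now I lower the beaker to the bench.

Emit:
{"api": "drive_tool", "payload": {
  "rows": [
    {"offset": [0, 0, 10], "spin": 0, "jaw": 40},
    {"offset": [0, 0, 12], "spin": 0, "jaw": 40},
    {"offset": [0, 0, 6], "spin": 0, "jaw": 40},
    {"offset": [0, 0, 3], "spin": 0, "jaw": 40},
    {"offset": [0, 0, 0], "spin": 0, "jaw": 40}
  ]
}}

```text
clock: 20.95
eef_pos: [541.1, -192.4, 150.4]
eef_rot: [3.141, -0.0, -2.946]
wrist_force: [0.3, -0.2, -1.6]
finger_gap: 65.5
```

```bash
python3 - <<'E'
from h import *
c=eyes.camera("side"); W=cloud(c)
Q=W-np.array([541,-192.4,0])
P=Q[(np.hypot(Q[...,0],Q[...,1])<60)&(Q[...,2]>3)&(Q[...,2]<60)]
for lo in range(2,60,6):
    s=P[(P[:,2]>=lo)&(P[:,2]<lo+6)]
    if len(s)>2: print(lo,len(s),s.min(0).round(),s.max(0).round(),s.mean(0).round())
E
```

```text
2 30 [-56. -51.   3.] [59. 46.  8.] [-10. -10.   5.]
8 16 [-19. -31.   8.] [25.  1. 14.] [ -5. -20.  11.]
14 22 [-18. -32.  14.] [25. 20. 20.] [  3. -22.  17.]
20 28 [-21. -32.  20.] [23. 23. 26.] [  1. -11.  23.]
26 39 [-21. -32.  26.] [27. 25. 32.] [ 3. -6. 29.]
32 30 [-22. -32.  32.] [22. 24. 38.] [ 3. -6. 36.]
38 30 [-21. -31.  38.] [22. 28. 44.] [ 0. -3. 41.]
44 33 [-22. -31.  44.] [22. 29. 50.] [-6. -1. 47.]
50 16 [-22. -29.  50.] [ 8. 27. 55.] [-8. -1. 54.]
56 16 [-23. -38.  56.] [28. 39. 60.] [-6. -0. 58.]
```

Emit:
{"api": "drive_tool", "payload": {
  "rows": [
    {"offset": [0, 0, 2], "spin": 0, "jaw": 40},
    {"offset": [0, 0, 2], "spin": 0, "jaw": 40},
    {"offset": [0, 0, 2], "spin": 0, "jaw": 40},
    {"offset": [0, 0, 0], "spin": 0, "jaw": 40}
  ]
}}

```text
clock: 21.4
eef_pos: [541.2, -192.5, 144.7]
eef_rot: [-3.141, 0.0, -2.946]
wrist_force: [-0.2, -1.6, 3.1]
finger_gap: 65.7
```

Emit:
{"api": "drive_tool", "payload": {
  "rows": [
    {"offset": [0, 0, 2], "spin": 0, "jaw": 40},
    {"offset": [0, 0, 1], "spin": 0, "jaw": 40},
    {"offset": [0, 0, 0], "spin": 0, "jaw": 40}
  ]
}}

```text
clock: 21.7
eef_pos: [541.0, -192.3, 141.5]
eef_rot: [3.141, -0.0, -2.945]
wrist_force: [0.9, -1.2, 4.2]
finger_gap: 65.8
```

Emit:
{"api": "drive_tool", "payload": {
  "rows": [
    {"offset": [0, 0, 0], "spin": 0, "jaw": 76},
    {"offset": [0, 0, 0], "spin": 0, "jaw": 90},
    {"offset": [0, 0, 0], "spin": 0, "jaw": 94},
    {"offset": [0, 0, 0], "spin": 0, "jaw": 94},
    {"offset": [0, 0, -20], "spin": 0, "jaw": 94},
    {"offset": [0, 0, -40], "spin": 0, "jaw": 94},
    {"offset": [0, 0, -50], "spin": 0, "jaw": 94},
    {"offset": [0, 0, -50], "spin": 0, "jaw": 94},
    {"offset": [-9, 39, 0], "spin": 0, "jaw": 94},
    {"offset": [-9, 42, 0], "spin": 0, "jaw": 94},
    {"offset": [-9, 42, 0], "spin": 0, "jaw": 94},
    {"offset": [-9, 42, 0], "spin": 0, "jaw": 94},
    {"offset": [-9, 42, 0], "spin": 0, "jaw": 94},
    {"offset": [-9, 42, 0], "spin": 0, "jaw": 94},
    {"offset": [-9, 42, 0], "spin": 0, "jaw": 94},
    {"offset": [-9, 42, 0], "spin": 0, "jaw": 94},
    {"offset": [-9, 42, 0], "spin": 0, "jaw": 94}
  ]
}}

```text
clock: 23.4
eef_pos: [547.1, 193.1, 301.7]
eef_rot: [3.142, 0.0, -2.945]
wrist_force: [1.4, -0.2, 0.0]
finger_gap: 94.1
```

Emit:
{"api": "drive_tool", "payload": {
  "rows": [
    {"offset": [0, 0, 0], "spin": 8.2, "jaw": 94},
    {"offset": [0, 0, 0], "spin": 8.2, "jaw": 94},
    {"offset": [0, 0, 0], "spin": 8.2, "jaw": 94},
    {"offset": [0, 0, 0], "spin": 8.2, "jaw": 94},
    {"offset": [0, 0, 0], "spin": 8.2, "jaw": 94},
    {"offset": [0, 0, 0], "spin": 8.2, "jaw": 94},
    {"offset": [0, 0, 0], "spin": 8.2, "jaw": 94},
    {"offset": [0, 0, 0], "spin": 8.2, "jaw": 94},
    {"offset": [0, 0, 0], "spin": 8.2, "jaw": 94},
    {"offset": [0, 0, 0], "spin": 8.2, "jaw": 94},
    {"offset": [0, 0, 0], "spin": 8, "jaw": 94},
    {"offset": [0, 0, 0], "spin": 0, "jaw": 94},
    {"offset": [0, 0, 0], "spin": 0, "jaw": 94}
  ]
}}

```text
clock: 24.7
eef_pos: [547.4, 191.2, 301.6]
eef_rot: [-3.141, 0.0, 1.771]
wrist_force: [-0.9, 0.0, 0.2]
finger_gap: 93.7
```

```bash
python3 - <<'E'
from m import *
print(manip.read_state()["joints"])
for n in("top","side"):
    c=eyes.camera(n); W=cloud(c)
    P=boxfit(W,70,90,(480,620,-290,-140))
    if len(P)>5: print(n,"beaker rim",len(P),circ(P,33),np.percentile(P[:,2],[50,95]))
    P=boxfit(W,4,20,(480,620,-290,-140))
    if len(P)>5: print("foot",circ(P,26))
    for lo,hi in((80,96),(30,46)):
        P=boxfit(W,lo,hi,(440,640,60,280))
        if len(P)>8: r=cv2.minAreaRect(P[:,:2].astype(np.float32)); print(n,"box",len(P),np.round(r[0],1),np.round(r[1]),round(r[2],1))
E
```

```text
[2.72913024e-01 3.67503728e-01 1.43378945e+00 1.14333402e-05
 1.34051414e+00 7.25469617e-02]
top beaker rim 101 (array([ 551.75917976, -195.10638929]), np.float64(1.2017194763102435)) [79.2655902  84.25569791]
foot (array([ 546.21526348, -212.64407702]), np.float64(26.548502278572187))
top box 114 [548.3 192.2] [ 65. 153.] 9.5
top box 222 [557.  151.2] [84. 74.] 11.5
side beaker rim 152 (array([ 548.65996241, -199.38636356]), np.float64(1.5065371576408608)) [77.21370283 81.09432233]
foot (array([ 548.21910464, -198.28267453]), np.float64(8.410715111593175))
side box 216 [546.6 190.7] [ 69. 156.] 11.9
side box 309 [547.8 188.5] [ 86. 161.] 11.3
```

The beaker stands upright with its rim level at about 79 mm, the tool is over the box, and the heading matches. Down onto the catches.

Emit:
{"api": "drive_tool", "payload": {
  "rows": [
    {"offset": [0, 0, 40], "spin": 0, "jaw": 94},
    {"offset": [0, 0, 40], "spin": 0, "jaw": 94},
    {"offset": [0, 0, 40], "spin": 0, "jaw": 94},
    {"offset": [0, 0, 25], "spin": 0, "jaw": 94},
    {"offset": [0, 0, 13], "spin": 0, "jaw": 94},
    {"offset": [0, 0, 0], "spin": 0, "jaw": 80},
    {"offset": [0, 0, 0], "spin": 0, "jaw": 70},
    {"offset": [0, 0, 0], "spin": 0, "jaw": 60},
    {"offset": [0, 0, 0], "spin": 0, "jaw": 45},
    {"offset": [0, 0, 0], "spin": 0, "jaw": 45},
    {"offset": [0, 0, 0], "spin": 0, "jaw": 45},
    {"offset": [0, 0, 0], "spin": 0, "jaw": 45}
  ],
  "force": 30
}}

```text
clock: 26.0
eef_pos: [547.4, 191.3, 145.3]
eef_rot: [3.141, 0.0, 1.767]
wrist_force: [-8.6, -2.2, 14.9]
finger_gap: 54.0
```

Emit:
{"api": "drive_tool", "payload": {
  "rows": [
    {"offset": [0, 0, 0], "spin": 0, "jaw": 45},
    {"offset": [0, 0, -4], "spin": 0, "jaw": 45},
    {"offset": [0, 0, -4], "spin": 0, "jaw": 45},
    {"offset": [0, 0, -4], "spin": 0, "jaw": 45},
    {"offset": [0, 0, 0], "spin": 0, "jaw": 45}
  ],
  "force": 40
}}

```text
clock: 26.5
eef_pos: [547.4, 191.2, 156.0]
eef_rot: [-3.141, 0.0, 1.767]
wrist_force: [-0.8, -0.8, -3.6]
finger_gap: 54.0
```

The load is -3.6 N, against about 3.1 N for box plus slugs, so it isn't hooked. Lifting on.

Emit:
{"api": "drive_tool", "payload": {
  "rows": [
    {"offset": [0, 0, -10], "spin": 0, "jaw": 45},
    {"offset": [0, 0, -15], "spin": 0, "jaw": 45},
    {"offset": [0, 0, -15], "spin": 0, "jaw": 45},
    {"offset": [0, 0, -15], "spin": 0, "jaw": 45},
    {"offset": [0, 0, -15], "spin": 0, "jaw": 45},
    {"offset": [0, 0, -15], "spin": 0, "jaw": 45},
    {"offset": [0, 0, -15], "spin": 0, "jaw": 45},
    {"offset": [0, 0, -12], "spin": 0, "jaw": 45},
    {"offset": [0, 0, -4], "spin": 0, "jaw": 45},
    {"offset": [0, 0, 0], "spin": 0, "jaw": 45},
    {"offset": [0, 0, 0], "spin": 0, "jaw": 45},
    {"offset": [0, 0, 0], "spin": 0, "jaw": 45},
    {"offset": [0, 0, 0], "spin": 0, "jaw": 45}
  ]
}}

```text
clock: 27.8
eef_pos: [547.4, 191.2, 271.1]
eef_rot: [-3.141, 0.0, 1.767]
wrist_force: [0.3, -0.2, -3.8]
finger_gap: 53.8
```

```bash
python3 - <<'E'
from h import *
s=manip.read_state(); print(np.round(s["eef_pos"],1),np.round(s["wrist_force"],1),round(s["finger_gap"],1))
c=eyes.camera("side"); W=cloud(c)
Q=(W-np.array([547.4,191.3,0]))@np.array([[.981,.194,0],[-.194,.981,0],[0,0,1]]).T
m=(abs(Q[...,1]+75)<4)&(abs(Q[...,0])<25); P=Q[m&(Q[...,2]>60)&(Q[...,2]<215)]; print("end face z",P[:,2].min(),P[:,2].max())
for b in(-70,-40,40,70):
    P=Q[(abs(Q[...,1]-b)<6)&(abs(Q[...,0]+27)<4)&(Q[...,2]>60)&(Q[...,2]<215)]
    if len(P): print(b,"side face z",P[:,2].min().round(),P[:,2].max().round())
a=c["color"][90:260,170:340]; a=np.clip(a*2.,0,255).astype(np.uint8)
cv2.imwrite("pics/s13.png",cv2.resize(a,(595,595),interpolation=cv2.INTER_CUBIC))
E
```

```text
[547.4 191.2 271.1] [ 0.3 -0.2 -3.8] 53.8
end face z 129.30225987957104 214.88012956412288
-70 side face z 132.0 214.0
-40 side face z 131.0 214.0
40 side face z 130.0 211.0
70 side face z 132.0 199.0
```

View pics/s13.png

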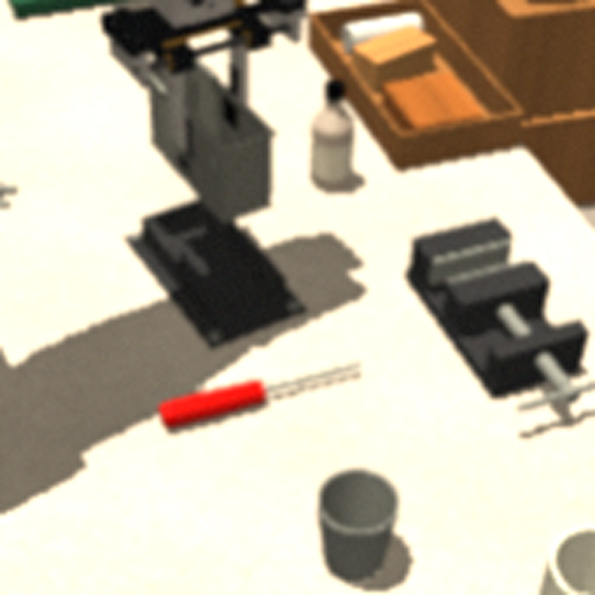

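The box hangs level, its underside at about 130 mm and clear of the holder at (220,270). The beaker stands upright and looks empty at (355,530), and the driver and oil are where they were. Handing in.

```bash
python3 -c "
from cell import manip
print(manip.sign_off())"
```

```text
the job is handed in; nothing more can be done
None
```

I emptied the slugs into the clipped box and stood the beaker back on the bench. I then lifted the box out by its squeezed catches and handed the job in at about 28 s with it still held up; no verdict was reported.

**How it went:**
- **Tipping:** the tool can't tilt, so I pinched the beaker at its rim and used the box's near wall to roll it over to about 115–120°. One push went to about 30 N because the fingertips probably stood on the far wall. I backed off and finished from mid-width.
- **Righting:** the beaker stayed stuck mouth-down even at 3 N grip. A short vertical shake swung it upright, and I set it down about 10 mm from where it started.

**Last checks:**
- **Slugs:** before the lift, five showed in the box, both in the top picture and as five raised spots in its depth. I did not recount them after the lift. The load of about 3.8 N fits a full box (about 3.1 N expected, and readings wander by about 0.5–1 N).
- **Box:** its underside was at about 130 mm, level and clear of the holder.
- **Catches:** the finger gap read 53.8 mm against 56 mm for fully pressed catches. That reading ran about 2 mm low on the beaker too, so I took both as pressed to their stops. I could not read the catch positions directly.
- **Beaker and bystanders:** the beaker is upright and looks empty. The bystanders I could see (oil, driver, vise) look unmoved; I did not measure any of them.

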